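Turn a plinth blank on the sawing board and hold it for the second cut

TASK

One end of the wooden plinth blank on the sawing board has been sawn; turn the blank end for end so that its bare sawn end butts against the stop block and the red waxed end points to the saw-kerf side, lying flat on its broad face with its whole long side against the fence. Then hold it ready for the saw with one firm slanting push of the fingers, down onto the board and into the fence at once, and finish while still holding it like that: do not let go. Leave the saw, the glue bottle, the bead bowl and the offcut where they are.

Things in the scene. Friction and masses are not known exactly. Their poses are not given: they have to be found in the camera images.
- hook: The sawing board (bench hook), fixed to the bench: a pale plywood bed with a wooden fence along its far edge. Origin: centre of the bed's underside, on the bench top; x points from the near edge to the fence, y along the fence to the left, z up. A 2 mm saw kerf crosses the fence, continued as a dark line on the bed, at y = -60 mm.
- bed: The flat plywood bed that the blank lies on, 215 mm (x) by 320 mm (y), 18 mm thick: its upper face is at z = 18 mm. Same origin and axes as the sawing board. Waxed: its friction with the blank is about 0.35.
- fence: The fence, same origin and axes as the sawing board. Its flat front face is at x = 72.5 mm, faces -x, runs the whole 320 mm of the board's length and stands 38 mm above the bed (top at z = 56 mm); 35 mm thick. Its friction with the blank is about 0.35.
- stop: Dark wooden stop block, 38 mm (x) by 44 mm (y) by 34 mm high, fixed on the bed against the fence's front by a small C-clamp; its place along the fence varies. Axes as the sawing board; origin: centre of its underside, on the bed. The clamp's front leg, 14 mm wide, reaches 27 mm from the origin towards -x; its bridge passes over block and fence, its top 60 mm above the bed.
- stop_face (a point): Centre of the stop block's working face, which faces -y of the sawing board (towards the kerf), 16 mm above the bed; axes as the sawing board.
- blank: Loose hardwood blank, 150 mm (its x) by 55 mm (its y) by 32 mm high, about 0.17 kg. Origin: centre of its underside; x points to the end dipped in red wax (15 mm red band), -x to the bare, pale, freshly sawn end. It starts lying on the bed clear of fence and stop, its red end roughly towards the stop block (within 25 degrees of the fence's direction).
- blank_sawn (a point): Centre of the blank's bare sawn end face (mid-width, mid-height).
- blank_waxed (a point): Centre of the blank's red waxed end face (mid-width, mid-height).
- saw: Back saw with wooden handle, 335 mm long, about 110 mm wide, lying flat on the bench to the right of the board, at most 20 mm high; leave alone. Origin on the bench, 180 mm from the blade's tip; x points to the tip.
- glue: White plastic glue bottle with red nozzle, 62 mm diameter, 182 mm tall, standing to the left beyond the board; leave alone. Origin: centre of its base.
- bowl: Small blue bowl of beads, 100 mm diameter, 42 mm high, to the left of the board; leave alone. Origin: centre of its base.
- offcut: Offcut from the first cut, 24 by 55 by 32 mm with a red waxed end, lying on the bench to the right of the board; leave alone. Origin: centre of its underside.
Not all that is in view belongs to the job. There is more than one size of the blank; the one meant has the size given above.

How it is judged (in metres and radians):
On the way:
1. the blank lies flat on the board turned end for end: the sawn end on the stop side, the red end on the far side of the kerf line (y of blank_sawn in the frame of hook above 0 m and y of blank_waxed in the frame of hook below -0.06 m and z of blank_sawn in the frame of hook between 0.0315 and 0.0365 m and z of blank_waxed in the frame of hook between 0.0315 and 0.0365 m), for 0.2 s.
At the end, for the whole second after the job is handed in: The blank lies flat on its broad face on the board, both ends of its long side within 2.5 mm of the fence, the sawn end within 3 mm of the stop block, at rest; and the fingers are still pressing it (over 5 N), so that it bears on the fence with over 3 N and on the board with over 6 N (z of blank_sawn in the frame of hook between 0.0315 and 0.0365 m and z of blank_waxed in the frame of hook between 0.0315 and 0.0365 m and x of blank_sawn in the frame of hook between 0.0425 and 0.047 m and x of blank_waxed in the frame of hook between 0.0425 and 0.047 m and y of blank_sawn in the frame of stop_face between -0.003 and 0.002 m and contact force between blank and fence above 3 N and contact force between blank and bed above 6 N and contact force between the fingers and blank above 5 N and linear speed of blank below 0.01 m/s); the arm keeps its last pose, push and grip.
It fails at once if the saw is moved by more than 20 mm (distance of saw from where it was at the start of the episode above 0.02 m).
It fails at once if the glue bottle is moved by more than 20 mm (distance of glue from where it was at the start of the episode above 0.02 m).
It fails at once if the bead bowl is moved by more than 20 mm (distance of bowl from where it was at the start of the episode above 0.02 m).
It fails at once if the offcut is moved by more than 20 mm (distance of offcut from where it was at the start of the episode above 0.02 m).
It also fails if it takes over 61 s, if anything falls off the work surface, if the arm or the gripper's body presses on something with over 40 N, if the wrist force passes 120 N, or if a joint passes its speed limit or range.

ROBOT

A 7-joint arm with a two-finger parallel gripper is mounted at the origin on the work surface. World frame = base frame: x ahead of the robot, y to its left, z up, the work surface at z = 0. Lengths are in m, angles in degrees, forces in N, time in s.
With the tool pointing down it reaches from about 0.425 to 1.025 m from the base axis. Payload 9.4 kg.
Tool frame: the origin (TCP) lies at the very end of the fingers, on their centre line; the grasp point (between the pads) lies 19 mm behind it; z points along the fingers, y is the direction in which the jaws open and shut (so a half turn about z gives the same grasp; the last joint's range is limited). The gripper opens to 85 mm and grips with 20 to 120 N. Pads are 22 mm wide; open, the fingers measure 114 mm over their backs; the gripper's body (76 mm by 85 mm) begins 54 mm behind the grasp point. The pads swing forward as they close: fully open they stand 13 mm farther back than shut.
Start: joints at [-4.395, 34.337, -0.143, 91.639, 0.103, 54.024, -4.572], TCP at [0.725, -0, 0.231] pointing down, gripper open.
Joint ranges: [-147.43, 147.43], [-19.82, 112.94], [-74.19, 73.91], [6.32, 146.72], [-59.91, 239.91], [6.04, 106.73], [-150.56, 150.56]. Speed limits (degrees/s): [127.2, 127.2, 172.46, 172.46, 180, 180, 180].

INTERFACE

Orientations are given as a 3x3 rotation matrix whose columns are the frame's x, y, z axes.
In Python, from station import move_to, move_l, set_joints, set_gripper, dwell, solve_ik, read_state, grab_frame, IKError, hand_in, spot_in gives the robot as it stands. The module is installed in compiled form; this text tells all that it offers. Calls block until the motion is done:
- move_to(position, orientation): joint-space move of the TCP to a pose.
- move_l(position, frame=None, v=0.15): straight line of the TCP; frame=None keeps the orientation; v is the mean speed in m/s.
- set_joints(angles): joint-space move.
- set_gripper(opening): opening from 0.0 (shut) to 1.0 (fully open); the grip force is fixed at half the most; returns when the fingers have stopped.
- dwell(seconds).
- solve_ik(position, orientation): joint angles nearest the present ones, or None.
- read_state(): the state.
- grab_frame(name): name is "scene" or "side" or "wrist"; returns a dict with "img" (480x640x3 uint8, red, green, blue), "depth" (480x640 float32, m along the optical axis (not along the pixel's ray), 0 where there is no reading), "fx", "fy", "cx", "cy" (pixels), "k1" (the pictures are not rectified: a ray, as slopes to the right and down, at radius r is drawn at 1 + k1 r^2 times it, then the intrinsics apply), "cam_to_world" (4x4, takes a point from camera to world coordinates). Camera axes: x right, y down, z forward; pixel columns grow to the right and rows downward; lengths in m; the calibration is good to about 2 mm. A picture is of the moment at which its call begins.
A pose or a line that the arm cannot do raises IKError and nothing moves.
- hand_in(): hands the job in, once; it reports no verdict.
Trained networks look in a picture, given as the dict that the camera call returned (one of the last four; its "shot" number tells which), for a name from the list of things; names that differ only in an ending like _2 or _b are one class to them, and where a whole thing is asked for, a point or a joint stands for the part that bears it (a point fixed in the world has none). Each returns a list of dicts, best first, with "p" (0 to 1); they miss things now and then, are a little off and sometimes report something else, mostly with a low value. They report only what shows in the picture. A call takes as long as a camera call. They do not tell look-alikes from the thing itself.
- spot_in(picture, thing): "bbox" ([left, top, width, height] in pixels, round what is visible of it).
The state is a dict: "t": time; "q": joint angles; "joint_vel": joint speeds; "joint_efforts": joint torques, N m; "tcp_pos": TCP position; "tcp_rot": TCP orientation; "contact_force": force on the tool from outside, world axes, zero at the start; "wrist_torque": the same for the moment, N m; "opening": opening from 0.0 (shut) to 1.0 (fully open).
Only numpy, scipy, OpenCV 4.12 (cv2) and the standard library are available. Lean on these libraries where they do the work, as an engineer would, in place of code of your own. Each camera call takes 0.05 s, during which the arm holds its last target.

## Working session

There is one attempt and no reset: what is moved stays moved. The work goes in short steps, each a Python script; the robot and the scene stay as the last script left them, time stands still between calls to the robot, and variables do not carry over. Pictures are saved under pics/ and viewed, and the job is handed in when it is done.

```bash
mkdir -p pics; ls; python3 - <<'E'
from station import *
import cv2,numpy as np,pickle
for n in ["scene","side"]:
    f=grab_frame(n); pickle.dump(f,open(n+'.pkl','wb'))
    cv2.imwrite(f'pics/{n}0.png',f['img'][:,:,::-1])
    print(n,f['fx'],f['cx'],f['cy'],f['k1'],np.round(f['cam_to_world'],3).tolist())
    for k in ["blank","hook","stop","saw","glue","bowl","offcut"]:
        print(k,[(d['bbox'],round(d['p'],2)) for d in spot_in(f,k)])
s=read_state();print(s['t'],s['contact_force'],s['opening'])
E
```

```text
pics
scene 437.40107777644704 319.8900211988319 237.3965739392489 -0.047180953779668654 [[0.242, 0.797, -0.553, 1.083], [0.97, -0.191, 0.148, -0.207], [0.012, -0.573, -0.82, 0.969], [0.0, 0.0, 0.0, 1.0]]
blank [([297.0, 208.7, 22.9, 27.7], 0.93), ([281.5, 255.9, 59.5, 29.7], 0.8), ([181.3, 176.3, 76.4, 59.8], 0.74)]
hook [([266.0, 240.1, 148.7, 101.4], 0.81)]
stop [([357.6, 274.7, 35.4, 63.2], 0.59), ([279.7, 255.8, 63.7, 25.5], 0.22)]
saw [([129.3, 248.7, 40.0, 131.8], 0.84)]
glue [([498.6, 255.3, 44.3, 46.9], 0.58)]
bowl [([458.8, 169.7, 33.5, 35.3], 0.75), ([496.4, 252.4, 45.1, 48.3], 0.7), ([281.8, 254.6, 62.4, 29.2], 0.48)]
offcut [([201.8, 293.0, 21.5, 28.1], 0.78), ([264.3, 239.2, 144.3, 103.6], 0.51)]
side 448.9571660611839 317.43181614283145 241.24196597285712 -0.024732979112413758 [[0.993, -0.085, 0.078, 0.4], [-0.114, -0.628, 0.77, -0.872], [-0.017, -0.774, -0.633, 0.759], [0.0, 0.0, 0.0, 1.0]]
blank [([333.7, 239.9, 23.9, 51.6], 0.85), ([255.6, 259.0, 44.3, 19.2], 0.59), ([194.7, 299.7, 81.6, 91.0], 0.58), ([361.1, 213.5, 56.6, 22.9], 0.22)]
hook [([307.0, 198.4, 115.3, 112.1], 0.72)]
stop [([363.3, 215.2, 55.6, 22.7], 0.62)]
saw [([290.5, 402.0, 190.8, 65.4], 0.58)]
glue [([358.7, 126.4, 22.0, 50.8], 0.76)]
bowl [([255.0, 151.6, 31.8, 23.6], 0.61)]
offcut [([365.6, 337.7, 31.7, 31.2], 0.9), ([305.2, 199.5, 116.4, 111.1], 0.73)]
0.8 [ 0.27309422 -0.27544469  0.40937949] 1.0033730070177282
```

View pics/scene0.png

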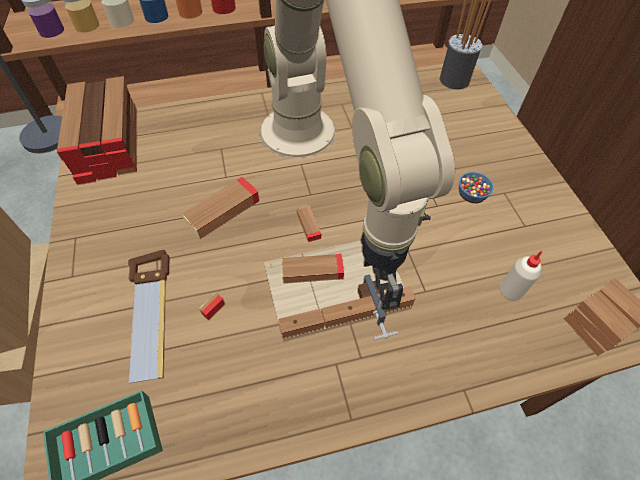

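View pics/side0.png

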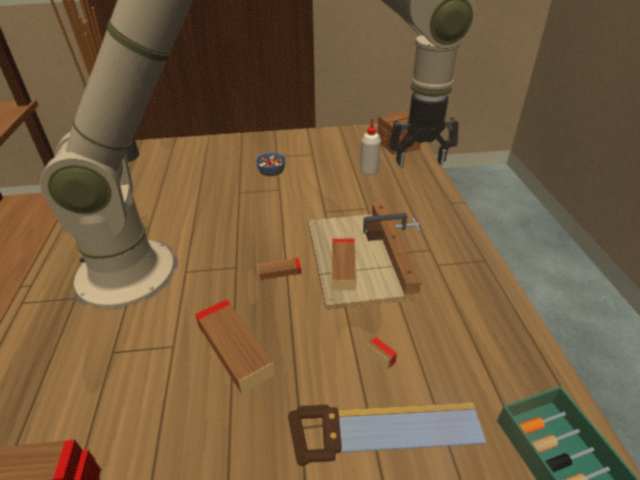

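Candidates: the board blank at scene (312,268); a larger one at (222,206); a small one at (309,222); the stack at (97,130); the offcut at (212,306). The one lying on the bed at (312,268) fits the description. I'll check it up close with its size.

```bash
cat > h.py <<'E'
from station import *
import cv2,numpy as np,pickle
def cloud(f):
    H,W=f['depth'].shape
    u,v=np.meshgrid(np.arange(W,dtype=float),np.arange(H,dtype=float))
    xd=(u-f['cx'])/f['fx']; yd=(v-f['cy'])/f['fy']
    x,y=xd.copy(),yd.copy()
    for _ in range(8):
        k=1+f['k1']*(x*x+y*y); x=xd/k;y=yd/k
    z=f['depth']; T=np.array(f['cam_to_world'])
    P=np.stack([x*z,y*z,z],-1)@T[:3,:3].T+T[:3,3]
    P[z==0]=np.nan
    return P
def ray_at_z(f,uv,z):
    xd=(uv[0]-f['cx'])/f['fx']; yd=(uv[1]-f['cy'])/f['fy'];x,y=xd,yd
    for _ in range(8):
        k=1+f['k1']*(x*x+y*y); x=xd/k;y=yd/k
    T=np.array(f['cam_to_world']); d=T[:3,:3]@np.array([x,y,1]); o=T[:3,3]
    return o+d*(z-o[2])/d[2]
def proj(f,P):
    T=np.array(f['cam_to_world']); c=(np.atleast_2d(P)-T[:3,3])@T[:3,:3]
    x=c[:,0]/c[:,2];y=c[:,1]/c[:,2];k=1+f['k1']*(x*x+y*y)
    return np.stack([f['fx']*x*k+f['cx'],f['fy']*y*k+f['cy']],1)
def ortho(fs,x0,x1,y0,y1,res=0.0008,zmin=-.01,zmax=.12):
    "top-down map from depth; rows: x decreasing downward, cols: y decreasing to the right"
    H=int((x1-x0)/res);W=int((y1-y0)/res)
    img=np.zeros((H,W,3),np.uint8);hz=np.full((H,W),np.nan)
    for f in fs:
        P=cloud(f).reshape(-1,3);C=f['img'].reshape(-1,3)
        m=np.isfinite(P[:,0])&(P[:,2]<zmax);P=P[m];C=C[m]
        o=np.argsort(P[:,2]);P=P[o];C=C[o]
        r=((x1-P[:,0])/res).astype(int);c=((y1-P[:,1])/res).astype(int)
        k=(r>=0)&(r<H)&(c>=0)&(c<W)
        img[r[k],c[k]]=C[k];hz[r[k],c[k]]=P[k,2]
    return img,hz
E
python3 - <<'E'
from h import *
for n in ["scene","side"]:
    f=pickle.load(open(n+'.pkl','rb'));P=cloud(f)
    pts={"scene":[(312,268),(222,206),(309,222),(212,306),(350,298),(285,290),(290,326)],"side":[(343,265),(330,230),(360,290),(410,285),(382,350)]}[n]
    for u,v in pts: print(n,(u,v),np.round(P[v,u],4))
f=pickle.load(open('scene.pkl','rb'))
cv2.imwrite('pics/crop0.png',cv2.resize(f['img'][230:350,250:430,::-1],None,fx=4,fy=4,interpolation=cv2.INTER_CUBIC))
f=grab_frame("wrist");pickle.dump(f,open('wrist.pkl','wb'));cv2.imwrite('pics/wrist0.png',f['img'][:,:,::-1]);print(np.round(f['cam_to_world'],3))
E
```

```text
scene (312, 268) [ 0.5469 -0.0816  0.0501]
scene (222, 206) [ 0.2943 -0.273   0.0422]
scene (309, 222) [ 0.3893 -0.0524  0.0242]
scene (212, 306) [ 0.5818 -0.3325  0.0307]
scene (350, 298) [ 0.6324 -0.0076  0.0189]
scene (285, 290) [nan nan nan]
scene (290, 326) [ 0.6858 -0.1652  0.0569]
side (343, 265) [ 0.5358 -0.1073  0.0522]
side (330, 230) [0.5298 0.0721 0.018 ]
side (360, 290) [ 0.5681 -0.1576  0.0159]
side (410, 285) [ 0.6733 -0.1893  0.0495]
side (382, 350) [ 0.5766 -0.341   0.032 ]
[[ 1.    -0.001  0.001  0.726]
 [-0.001 -0.949 -0.316  0.081]
 [ 0.001  0.316 -0.949  0.375]
 [ 0.     0.     0.     1.   ]]
```

View pics/crop0.png

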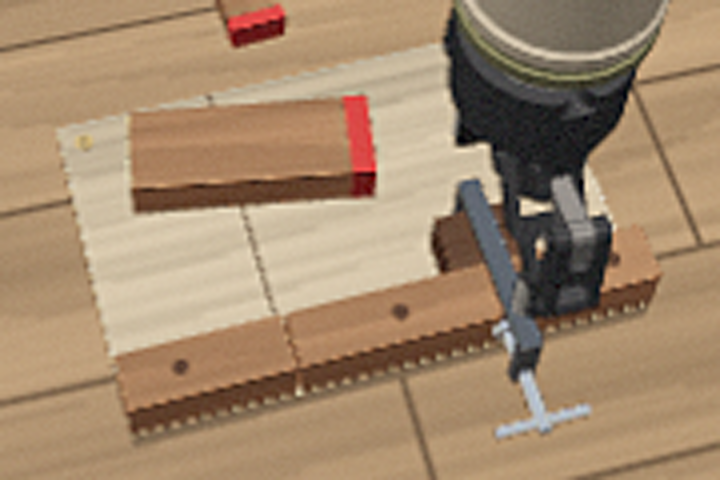

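View pics/wrist0.png

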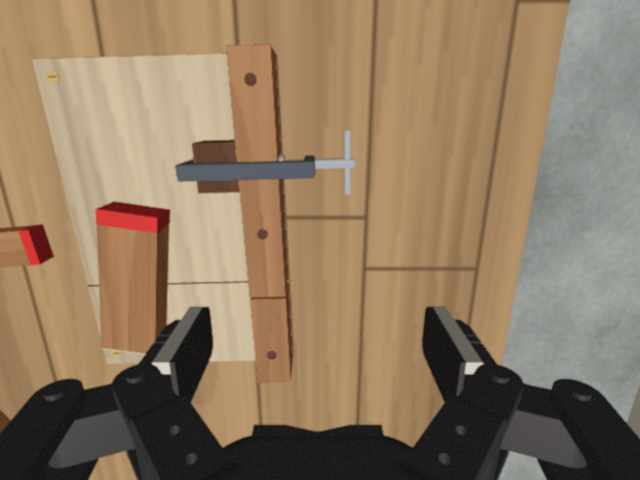

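The crop shows the blank with its red end towards the stop. The bare end is at about crop (130,160), and it lies across the kerf line. Next I'll take a wrist view from above the board for precise poses.

```bash
python3 - <<'E'
from h import *
s=read_state();R=np.array(s['tcp_rot']);print(np.round(R,3))
move_to([0.57,-0.16,0.33],R)
f=grab_frame("wrist");pickle.dump(f,open('wrist1.pkl','wb'));cv2.imwrite('pics/wrist1.png',f['img'][:,:,::-1]);print(np.round(f['cam_to_world'],3))
f2=grab_frame("scene");pickle.dump(f2,open('scene1.pkl','wb'))
print(read_state()['t'],np.round(read_state()['q'],1))
im,hz=ortho([f],.42,.74,-.22,.16)
cv2.imwrite('pics/ortho1.png',cv2.resize(im[:,:,::-1],None,fx=1.5,fy=1.5))
E
```

```text
[[ 0.  1.  0.]
 [ 1. -0. -0.]
 [-0.  0. -1.]]
[[ 1.     0.     0.001  0.572]
 [ 0.001 -0.949 -0.316 -0.078]
 [ 0.001  0.316 -0.949  0.473]
 [ 0.     0.     0.     1.   ]]
1.9083 [ 1.000e+01  1.960e+01  0.000e+00  1.029e+02 -1.000e-01  5.760e+01
  1.020e+01]
```

View pics/wrist1.png

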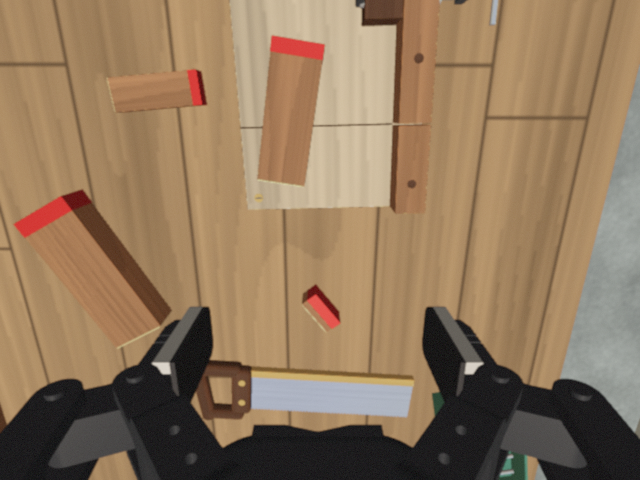

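View pics/ortho1.png

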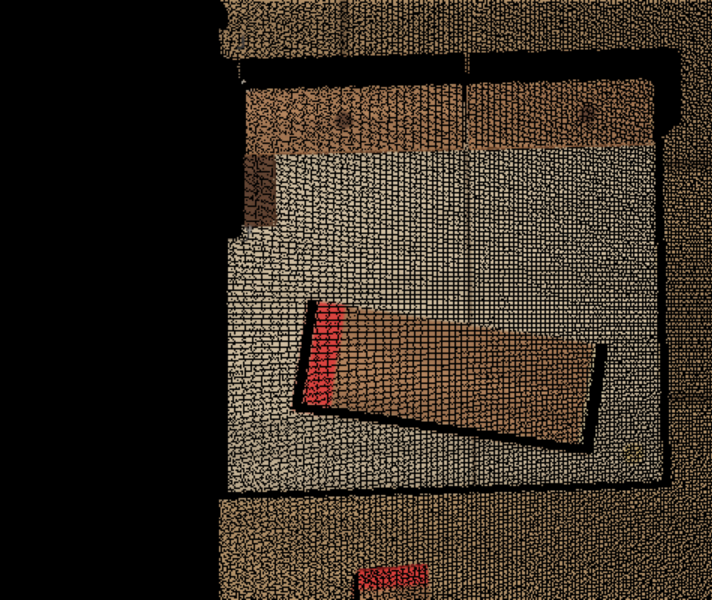

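```bash
python3 - <<'E'
from h import *
fs={n:pickle.load(open(n+'.pkl','rb')) for n in ['wrist','wrist1','scene1']}
for n,f in fs.items():
    P=cloud(f);C=f['img'].astype(int)
    x,y,z=P[...,0],P[...,1],P[...,2]
    roi=(x>.43)&(x<.74)&(y>-.23)&(y<.16)
    # blank top
    m=(roi&(abs(z-.05)<.006)&(x<.64)).astype(np.uint8)
    k,l,st,_=cv2.connectedComponentsWithStats(m)
    i=1+np.argmax(st[1:,4]);q=P[l==i]
    r=cv2.minAreaRect((q[:,:2]*1000).astype(np.float32));print(n,'blank',r,'z',np.median(q[:,2]))
    red=(l==i)&(C[...,0]-C[...,1]>90);print('  red ctr',np.round(P[red].mean(0),4))
    # fence top
    m=roi&(abs(z-.056)<.006)&(x>.64);q=P[m]
    # front edge: for y bins min x
    ys=np.arange(-.17,.13,.01);e=[]
    for a in ys:
        s=q[(abs(q[:,1]-a)<.005)]
        if len(s)>15: e.append((a,np.percentile(s[:,0],2),np.percentile(s[:,0],98)))
    e=np.array(e);print('  fence',len(e),np.polyfit(e[:,0],e[:,1],1),np.polyfit(e[:,0],e[:,2],1),'y',q[:,1].min(),q[:,1].max(),np.median(q[:,2]))
    m=roi&(abs(z-.018)<.005)&(x<.65);q=P[m];print('  bed z',np.median(q[:,2]),'x',np.percentile(q[:,0],[.5,99.5]),'y',q[:,1].min(),q[:,1].max())
    # stop
    m=roi&(C.sum(-1)<230)&(C[...,0]>C[...,2]+8)&(abs(z-.052)<.008)&(x>.58)&(x<.72)&(y>-.02)
    q=P[m]
    if len(q)>20: print('  stop',len(q),np.percentile(q,[1,50,99],axis=0).round(4).tolist())
# kerf: dark pixels on bed
f=fs['wrist1'];P=cloud(f);g=f['img'].sum(-1)
m=(abs(P[...,2]-.018)<.004)&(P[...,0]>.57)&(P[...,0]<.64)&(abs(P[...,1]+.09)<.05)&(g<380)
q=P[m];print('kerf',len(q),np.polyfit(q[:,0],q[:,1],1),q[:,1].std())
E
```

```text
wrist blank ((540.35107421875, -79.7013931274414), (152.52957153320312, 57.25270080566406), 81.06905364990234) z 0.05105433688278441
  red ctr [ 0.5513 -0.012   0.0512]
  fence 31 [-0.04250879  0.65613744] [-0.0145958   0.69455058] y -0.1877779778890012 0.1322816893760555 0.057079194174567804
  bed z 0.01905472206940434 x [0.43602778 0.64876757] y -0.19365653878474048 0.1304871903552094
  stop 1476 [[0.6204, -0.0111, 0.0444], [0.6408, 0.0469, 0.053], [0.6932, 0.1209, 0.0584]]
wrist1 blank ((540.7582397460938, -79.93653106689453), (151.10350036621094, 55.67784881591797), 81.13920593261719) z 0.051160752967859324
  red ctr [ 0.5508 -0.0129  0.0514]
  fence 21 [-0.08034232  0.65214026] [-0.02649218  0.69200903] y -0.1882624982258047 0.029773461803178636 0.057183055893648305
  bed z 0.019160946863550965 x [0.43619252 0.64924964] y -0.1932141606717212 0.0385757311447914
  stop 821 [[0.6196, -0.0134, 0.0446], [0.6387, 0.02, 0.0528], [0.6586, 0.0296, 0.0552]]
scene1 blank ((538.9662475585938, -80.31710052490234), (150.64207458496094, 59.38467788696289), 81.0539321899414) z 0.050559953957288184
  red ctr [ 0.5497 -0.0131  0.0511]
  fence 30 [-0.04081141  0.6547648 ] [-0.01809687  0.69252421] y -0.1888994864902467 0.13134561596407615 0.05617492637944976
  bed z 0.018614713641148084 x [0.43552432 0.64061379] y -0.1936062713497133 0.1304964574643415
  stop 184 [[0.6181, -0.0196, 0.0443], [0.6876, 0.0306, 0.0515], [0.6917, 0.1267, 0.0571]]
kerf 42 [ 0.02411731 -0.10460092] 0.0005590587442174168
```

```bash
python3 - <<'E'
from h import *
for n in ['wrist','wrist1']:
    f=pickle.load(open(n+'.pkl','rb'));P=cloud(f);C=f['img'].astype(int)
    x,y,z=P[...,0],P[...,1],P[...,2]
    m=(abs(z-.057)<.004)&(x>.64)&(x<.71)&(y<.03);q=P[m]
    e=[]
    for a in np.arange(-.18,-.02,.005):
        s=q[(abs(q[:,1]-a)<.0025)]
        if len(s)>15:e.append((a,s[:,0].min(),s[:,0].max()))
    e=np.array(e)
    for c in(1,2):
        p=np.polyfit(e[:,0],e[:,c],1);print(n,c,p,np.std(e[:,c]-np.polyval(p,e[:,0])))
    # bed near edge
    m=(abs(z-.019)<.004)&(x<.47);q=P[m];e=[]
    for a in np.arange(-.18,.02,.005):
        s=q[(abs(q[:,1]-a)<.0025)]
        if len(s)>5:e.append((a,s[:,0].min()))
    e=np.array(e);p=np.polyfit(e[:,0],e[:,1],1);print(n,'near',p)
    m=(abs(z-.053)<.003)&(C.sum(-1)<230)&(C[...,0]>C[...,2]+8)&(x>.615)&(x<.652)&(y>-.03);q=P[m]
    e=[(a,)+tuple(np.percentile(q[abs(q[:,0]-a)<.002][:,1],[1,99])) for a in np.arange(.625,.65,.005)]
    print('stop',np.round(e,4).tolist(),np.percentile(q,[1,99],axis=0).round(4).tolist())
f=pickle.load(open('wrist.pkl','rb'))
cv2.imwrite('pics/w0stop.png',cv2.resize(f['img'][120:210,160:300,::-1],None,fx=5,fy=5,interpolation=cv2.INTER_CUBIC))
E
```

```text
wrist 1 [-0.02571286  0.65817967] 0.00027783077689910593
wrist 2 [-0.02471357  0.69293648] 0.00017475393385534945
wrist near [0.22290796 0.4119556 ]
stop [[0.625, 0.0156, 0.0569], [0.63, 0.0154, 0.057], [0.635, 0.016, 0.0576], [0.64, 0.016, 0.0578], [0.645, 0.0163, 0.0577], [0.65, 0.0164, 0.0577]] [[0.6204, 0.0156, 0.0512], [0.6514, 0.0577, 0.0547]]
wrist1 1 [-0.02601296  0.65794825] 0.00012823063186415186
wrist1 2 [-0.02659872  0.69275826] 0.0003551471227636646
wrist1 near [0.65580129 0.38118298]
stop [[0.625, 0.0128, 0.0294], [0.63, 0.013, 0.0293], [0.635, 0.0131, 0.0295], [0.64, 0.0136, 0.0294], [0.645, 0.0134, 0.0293], [0.65, 0.0136, 0.0294]] [[0.6197, 0.013, 0.0507], [0.6513, 0.0295, 0.0552]]
```

View pics/w0stop.png

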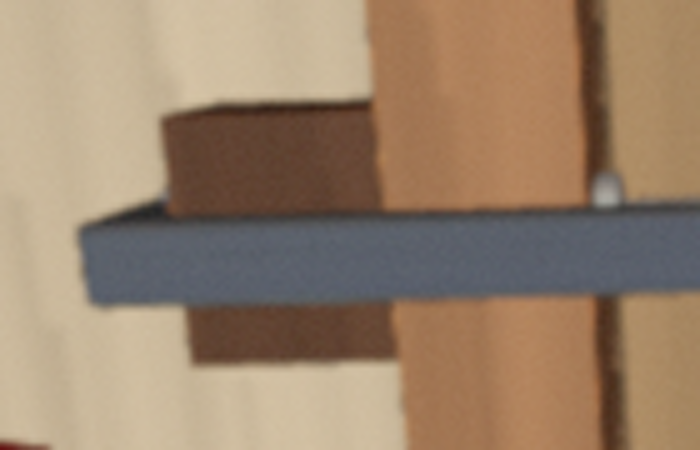

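```bash
cat >> h.py <<'E'
YAW=0.0258
EX=np.array([np.cos(YAW),np.sin(YAW)]);EY=np.array([-EX[1],EX[0]])
O=np.array([.5864,-.0304])
def hk(x,y,z): # hook->world, z above bench
    p=O+x*EX+y*EY; return np.array([p[0],p[1],z])
def Rdown(a):
    "tool down, jaw axis (y) at world angle a rad"
    y=np.array([np.cos(a),np.sin(a),0]);z=np.array([0,0,-1.]);return np.stack([np.cross(y,z),y,z],1)
def tilt(pitch,yaw=YAW,flip=False):
    "tool z tilted from down toward hook +x by pitch deg; jaw along hook y"
    p=np.radians(pitch);ex=np.array([*[np.cos(yaw),np.sin(yaw)],0])
    z=np.sin(p)*ex+np.array([0,0,-np.cos(p)])
    y=np.array([-np.sin(yaw),np.cos(yaw),0])*(-1 if flip else 1)
    return np.stack([np.cross(y,z),y,z],1)
E
python3 - <<'E'
from h import *
D=np.radians
print('q',np.round(read_state()['q'],1))
g=np.array([.5406,-.0799,.045])
for a in (-8.9,171.1,-188.9): print('grasp',a,np.round(solve_ik(g,Rdown(D(a))),1) if solve_ik(g,Rdown(D(a))) is not None else None)
for a in range(-180,181,30):
    q=solve_ik(hk(.0,-.04,.06),Rdown(D(a)));print('place',a,None if q is None else np.round(q,1))
for p in (20,30,40,45,50):
  for fl in (0,1):
    q=solve_ik(hk(.0175,-.0314,.05),tilt(p,flip=fl));print('tilt',p,fl,None if q is None else np.round(q,1))
E
```

```text
q [ 1.000e+01  1.960e+01  0.000e+00  1.029e+02 -1.000e-01  5.760e+01
  1.020e+01]
grasp -8.9 [  2.5  38.4  -0.  122.9   0.   18.7  -6.5]
grasp 171.1 [ 22.3  41.1 -29.2 121.6  43.3  27.9 130.7]
grasp -188.9 [ 22.3  41.1 -29.2 121.6  43.3  27.9 130.7]
place -180 [ -19.2   43.2   32.1  118.   -44.4   31.3 -134.7]
place -150 [ -15.2   41.5   25.4  117.7  -36.6   28.5 -112.5]
place -120 [-11.1  40.3  18.9 117.5 -28.   26.5 -91. ]
place -90 [ -7.   39.5  12.6 117.2 -18.9  25.2 -70. ]
place -60 [ -3.9  39.    7.8 117.  -11.9  24.7 -47. ]
place -30 [-1.000e-01  3.870e+01  2.100e+00  1.167e+02 -3.200e+00  2.460e+01
 -2.550e+01]
place 0 [  2.   38.7  -1.  116.6   1.6  24.7  -0.2]
place 30 [  4.2  38.7  -4.3 116.5   6.3  25.1  25.1]
place 60 [  6.5  38.8  -7.6 116.3  11.1  25.6  50.5]
place 90 [ 11.4  39.3 -15.  116.   21.   27.3  70.9]
place 120 [ 14.8  39.9 -20.2 115.7  27.3  28.9  94.8]
place 150 [ 19.8  41.2 -27.7 115.4  35.5  31.8 117. ]
place 180 [ -19.2   43.2   32.1  118.   -44.4   31.3 -134.7]
tilt 20 0 [ 40.7  54.2 -63.  127.1  98.   45.6   2.6]
tilt 20 1 [  8.3  38.7 -10.6 129.1 142.2   9.4 131.1]
tilt 30 0 [ 41.1  56.2 -62.9 134.1 119.3  50.1 -15.7]
tilt 30 1 [ 29.4  46.4 -41.7 134.8 133.6  35.7 145.3]
tilt 40 0 [ 41.2  61.  -63.2 140.4 136.5  61.7 -27.5]
tilt 40 1 [ 35.8  55.3 -52.6 140.7 143.2  55.8 142.2]
tilt 45 0 [ 41.2  64.5 -63.3 143.2 143.5  69.2 -30.5]
tilt 45 1 [ 41.2  64.5 -63.3 143.2 143.5  69.2 149.5]
tilt 50 0 None
tilt 50 1 None
```

```bash
python3 - <<'E'
from h import *
D=np.radians
R=Rdown(D(-8.9))
move_to([.5406,-.0799,.13],R)
move_l([.5406,-.0799,.0225],v=.12)
set_gripper(0.0)
s=read_state();print('open',s['opening'],s['t'],np.round(s['contact_force'],1))
move_l([.5406,-.0799,.17],v=.15)
s=read_state();print('open',s['opening'],s['t'],np.round(s['contact_force'],1))
for a in(-178.5,181.5):
  q=solve_ik(hk(.018,-.042,.10),Rdown(D(a)));print(None if q is None else np.round(q,1))
f=grab_frame("scene");cv2.imwrite('pics/lift.png',f['img'][:,:,::-1])
E
```

```text
open 0.6345467955852849 4.225 [-1.6 -0.1  5.4]
open 0.6288588790281497 5.3583 [-0.1 -0.5 -2.5]
[ -26.5   44.7   45.5  114.9  -48.9   41.7 -128.5]
[ -26.5   44.7   45.5  114.9  -48.9   41.7 -128.5]
```

View pics/lift.png

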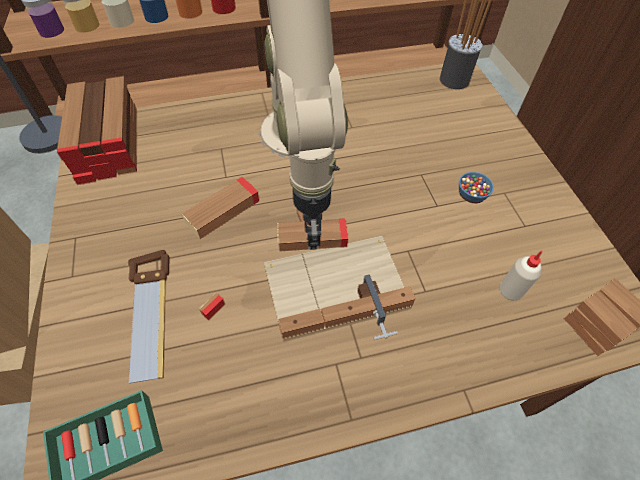

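The blank is held level at about (312,237), red end right at (343,233). Next I'll turn it and set it down 27 mm short of the fence.

```bash
python3 - <<'E'
from h import *
D=np.radians
R=Rdown(D(-178.5))
move_to(hk(.016,-.045,.15),R)
f=grab_frame("scene");cv2.imwrite('pics/turn.png',f['img'][:,:,::-1])
s=read_state();print('open',s['opening'],s['t'],np.round(s['contact_force'],1),np.round(s['q'],1))
E
```

```text
open 0.6355867716403092 7.3583 [-0.3 -0.3 -1.2] [ -28.4   41.1   48.9  113.5  -43.6   45.9 -132.5]
```

View pics/turn.png

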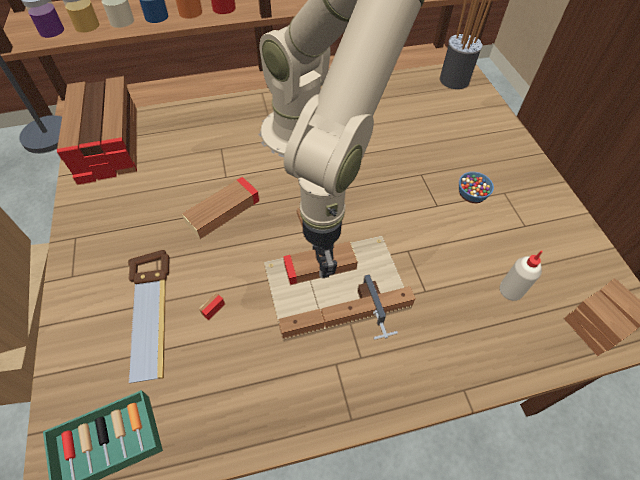

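```bash
python3 - <<'E'
from h import *
move_l(hk(.016,-.045,.028),v=.12)
for z in (.0255,.024,.023):
    move_l(hk(.016,-.045,z),v=.03); s=read_state();print(z,np.round(s['contact_force'],1))
    if s['contact_force'][2]>6: break
set_gripper(0.80); print(read_state()['opening'])
R=Rdown(0)
p=hk(.016,-.045,.15); move_l(p,v=.15)
# move back to look
move_to([.57,-.10,.33],Rdown(YAW))
f=grab_frame("wrist");pickle.dump(f,open('wrist2.pkl','wb'));cv2.imwrite('pics/wrist2.png',f['img'][:,:,::-1])
s=read_state();print(s['t'],np.round(s['q'],1))
P=cloud(f);C=f['img'].astype(int);x,y,z=P[...,0],P[...,1],P[...,2]
m=((abs(z-.051)<.005)&(x>.5)&(x<.645)&(y<.01)&(y>-.2)).astype(np.uint8)
k,l,st,_=cv2.connectedComponentsWithStats(m);i=1+np.argmax(st[1:,4]);q=P[l==i]
h=(q[:,:2]-O)@np.stack([EX,EY],1)
print(cv2.minAreaRect((h*1000).astype(np.float32)),np.median(q[:,2]))
E
```

```text
0.0255 [ 0.6 -0.3 -1.8]
0.024 [ 0.6  0.1 -1. ]
0.023 [-1.4  0.8  5.1]
0.8005668494238006
12.7167 [  1.   18.5   4.5 104.7  -1.7  56.9   7.6]
((17.603275299072266, -47.24131774902344), (54.869659423828125, 149.72018432617188), 0.18655109405517578) 0.051258786753665464
```

View pics/wrist2.png

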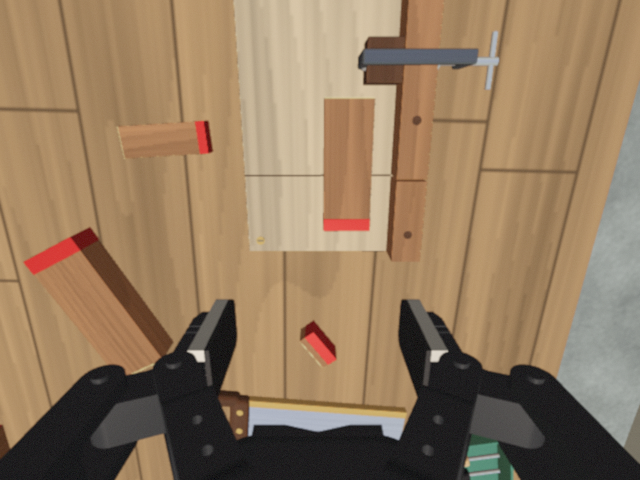

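The blank now lies flat, red end at (346,225) past the kerf line and 27 mm off the fence. Next I'll push it to the fence, then along to the stop, guarding on force.

```bash
cat >> h.py <<'E'
def push(path,axis,thr,v=.03,zero=None):
    """step through points until force along -axis rises by thr"""
    s=read_state();f0=np.array(s['contact_force']) if zero is None else zero;out=[]
    for i,p in enumerate(path):
        move_l(p,v=v);s=read_state();F=(np.array(s['contact_force'])-f0)
        d=-F@axis;out.append(round(float(d),1))
        if d>thr: break
    h=(np.array(s['tcp_pos'])[:2]-O)@np.stack([EX,EY],1)
    print('steps',i,'of',len(path),'F',out,'tcp hook',np.round(h,4),'z',round(s['tcp_pos'][2],4),'t',s['t'])
    return s
def look(n):
    f=grab_frame("wrist");pickle.dump(f,open(n+'.pkl','wb'));cv2.imwrite(f'pics/{n}.png',f['img'][:,:,::-1])
    P=cloud(f);x,y,z=P[...,0],P[...,1],P[...,2]
    h=(P[...,:2]-O)@np.stack([EX,EY],1)
    m=((abs(z-.051)<.0035)&(h[...,0]<.0725)&(h[...,0]>-.06)&(h[...,1]<.06)&(h[...,1]>-.16)).astype(np.uint8)
    k,l,st,_=cv2.connectedComponentsWithStats(m);i=1+np.argmax(st[1:,4])
    print(cv2.minAreaRect((h[l==i]*1000).astype(np.float32)),np.median(z[l==i]))
    return f
E
python3 - <<'E'
from h import *
R=Rdown(YAW-np.pi/2)
move_to(hk(-.045,-.047,.12),R); set_gripper(.5)
move_l(hk(-.045,-.047,.022),v=.15)
ex=np.array([*EX,0])
move_l(hk(-.025,-.047,.022),v=.08)
path=[hk(x,-.047,.022) for x in np.arange(-.020,.012,.002)]
push(path,ex,8)
s=read_state();print(np.round(s['contact_force'],1))
E
```

```text
steps 14 of 16 F [-0.7, -1.0, -0.3, -0.4, -0.2, -0.6, -0.4, -0.8, 0.0, -1.2, -0.1, -1.0, -0.5, 3.1, 8.6] tcp hook [ 0.0052 -0.0469] z 0.0217 t 19.2667
[-9.2 -0.6  4.7]
```

```bash
python3 - <<'E'
from h import *
move_l(hk(-.010,-.047,.022),v=.1)
move_l(hk(-.010,-.047,.09),v=.2)
set_gripper(0.)
move_l(hk(.042,-.150,.09),v=.2)
move_l(hk(.042,-.150,.026),v=.15)
ey=np.array([*EY,0])
path=[hk(.042,y,.026) for y in np.arange(-.142,-.108,.003)]
push(path,ey,7,v=.05)
E
```

```text
steps 9 of 12 F [-0.1, 0.2, -1.1, -0.9, 0.1, -0.8, 0.2, -0.5, 6.1, 13.2] tcp hook [ 0.042  -0.1199] z 0.0265 t 24.4333
```

```bash
python3 - <<'E'
from h import *
move_l(hk(.042,-.145,.026),v=.1)
move_l(hk(.042,-.145,.14),v=.2)
move_to([.58,-.12,.30],Rdown(YAW-np.pi))if False else move_to([.57,-.10,.33],Rdown(YAW))
look('wrist3')
s=read_state();print(s['t'],np.round(s['contact_force'],1))
for p in (30,35,40):
  for h in(.05,.08,.12):
    for xx in (.0175,-.02):
      q=solve_ik(hk(xx,-.035,h),tilt(p));print(p,h,xx,None if q is None else np.round(q,0))
E
```

```text
((44.78357696533203, -23.871932983398438), (166.2931365966797, 55.489585876464844), 89.9755630493164) 0.05134326709067999
26.7083 [-0.1 -0.1  0.5]
30 0.05 0.0175 [ 42.  56. -63. 134. 119.  50. -15.]
30 0.05 -0.02 [ 42.  56. -63. 139. 122.  52. -20.]
30 0.08 0.0175 [ 42.  52. -63. 133. 116.  46. -14.]
30 0.08 -0.02 [ 42.  51. -63. 138. 119.  47. -19.]
30 0.12 0.0175 [ 43.  46. -63. 132. 110.  41. -10.]
30 0.12 -0.02 [ 43.  44. -63. 137. 114.  41. -16.]
35 0.05 0.0175 [ 42.  58. -63. 137. 129.  55. -22.]
35 0.05 -0.02 [ 42.  58. -63. 142. 131.  58. -27.]
35 0.08 0.0175 [ 42.  53. -63. 137. 126.  51. -22.]
35 0.08 -0.02 [ 42.  53. -63. 142. 128.  53. -27.]
35 0.12 0.0175 [ 43.  47. -63. 136. 121.  44. -20.]
35 0.12 -0.02 [ 43.  46. -63. 140. 125.  46. -25.]
40 0.05 0.0175 [ 42.  61. -63. 140. 137.  61. -27.]
40 0.05 -0.02 None
40 0.08 0.0175 [ 42.  56. -63. 140. 134.  57. -28.]
40 0.08 -0.02 None
40 0.12 0.0175 [ 43.  49. -63. 139. 131.  50. -28.]
40 0.12 -0.02 [ 43.  48. -63. 144. 133.  53. -32.]
```

View pics/wrist3.png

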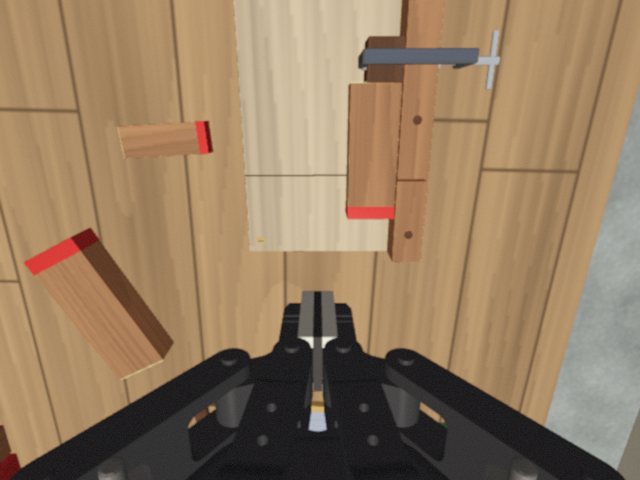

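Checks pass: blank centre is 44.8 mm in hook x (45 expected), parallel to the fence within 0.1°. The sawn end is at the stop (375,83) and the red end at (370,212) past the kerf. Next is the slanting hold.

```bash
python3 - <<'E'
from h import *
T=tilt(35); tz=T[:,2]
E0=hk(.0175,-.032,.0505)
q=solve_ik(E0-.07*tz,T);print(None if q is None else np.round(q,1))
move_to(E0-.07*tz,T)
s=read_state();print(s['t'],np.round(s['contact_force'],1),np.round(s['tcp_pos'],3))
f=grab_frame("side");cv2.imwrite('pics/side3.png',f['img'][:,:,::-1])
f=grab_frame("scene");cv2.imwrite('pics/scene3.png',f['img'][:,:,::-1])
E
```

```text
[ 42.4  47.8 -62.8 141.3 126.   48.4 -26.6]
28.5917 [ 1.1  0.3 -0.4] [ 0.565 -0.063  0.108]
```

View pics/side3.png

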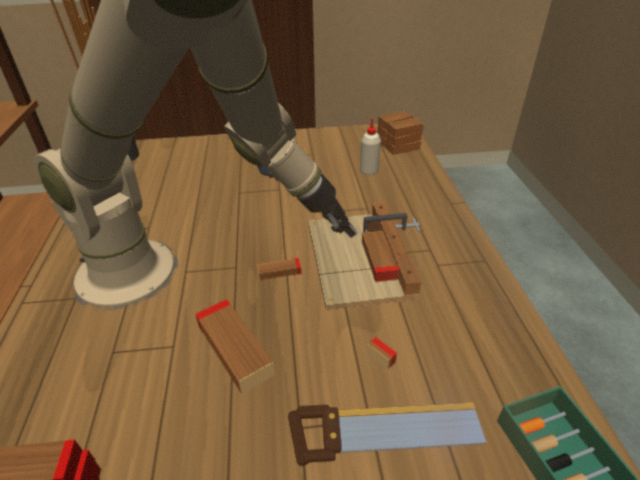

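View pics/scene3.png

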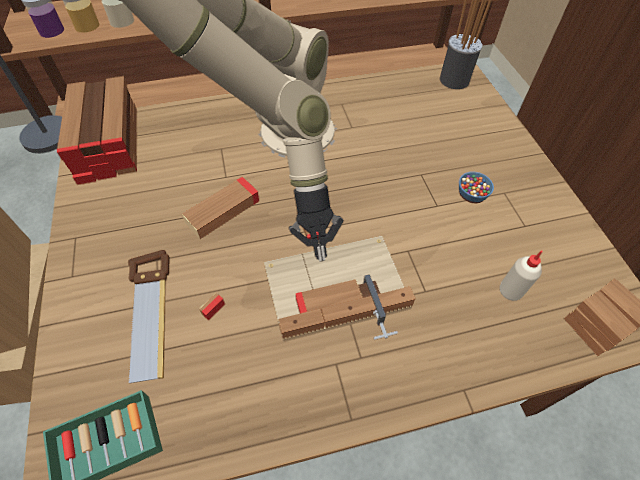

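The fingers are slanted towards the blank at scene (320,255), and nothing is in the way. Now I press.

```bash
python3 - <<'E'
from h import *
T=tilt(35); tz=T[:,2]; ex=np.array([*EX,0])
E0=hk(.0175,-.032,.0505)
f0=np.array(read_state()['contact_force'])
move_l(E0-.006*tz,v=.08)
for d in np.arange(-.004,.02,.001):
    move_l(E0+d*tz,v=.02)
    s=read_state();F=np.array(s['contact_force'])-f0
    print(round(d,4),np.round(F,1),np.round(np.array(s['tcp_pos'])-(E0+d*tz),4),s['t'])
    if F[2]>14 or -F@ex>14: break
E
```

```text
-0.004 [ 0.2 -0.6  0.8] [ 0.0001 -0.0001  0.0003] 29.8917
-0.003 [-0.4 -0.8  0.2] [ 0.     -0.      0.0001] 30.1417
-0.002 [-0.5 -0.5  1.6] [ 0.     -0.     -0.0001] 30.3917
-0.001 [-0.  -0.   0.6] [ 0.      0.     -0.0001] 30.6417
0.0 [-2.4 -1.6  3.8] [-0.0001  0.0001  0.0001] 30.8917
0.001 [-7.1 -1.7 12.1] [-0.0005  0.0001  0.0006] 31.1417
0.002 [-12.6  -4.1  20.9] [-0.0009  0.0001  0.0012] 31.3917
```

```bash
python3 - <<'E'
from h import *
T=tilt(35); tz=T[:,2]; ex=np.array([*EX,0])
E0=hk(.0175,-.032,.0505)+.002*tz
for d in (.0005,.001,.0015,.002):
    move_l(E0+d*ex,v=.01)
    s=read_state();F=np.array(s['contact_force'])
    print(d,np.round(F,1),np.round(np.array(s['tcp_pos'])-E0,4),s['t'])
    if -F[0]-.35*(F[2]+1.7)>9: break
dwell(.5)
s=read_state();print(np.round(s['contact_force'],1),s['t'])
f=grab_frame("side");cv2.imwrite('pics/side4.png',cv2.resize(f['img'][180:330,280:460,::-1],None,fx=4,fy=4,interpolation=cv2.INTER_CUBIC))
f=grab_frame("scene");pickle.dump(f,open('scene4.pkl','wb'));cv2.imwrite('pics/scene4.png',cv2.resize(f['img'][220:350,250:430,::-1],None,fx=4,fy=4,interpolation=cv2.INTER_CUBIC))
E
```

```text
0.0005 [-14.6  -2.8  22.2] [-0.0008  0.0001  0.0011] 31.6417
0.001 [-16.4  -3.2  23.4] [-0.0008  0.0001  0.0011] 31.8917
0.0015 [-19.5  -3.9  25.6] [-0.0007  0.0001  0.001 ] 32.1417
[-18.6  -5.   25.4] 32.6417
```

View pics/side4.png

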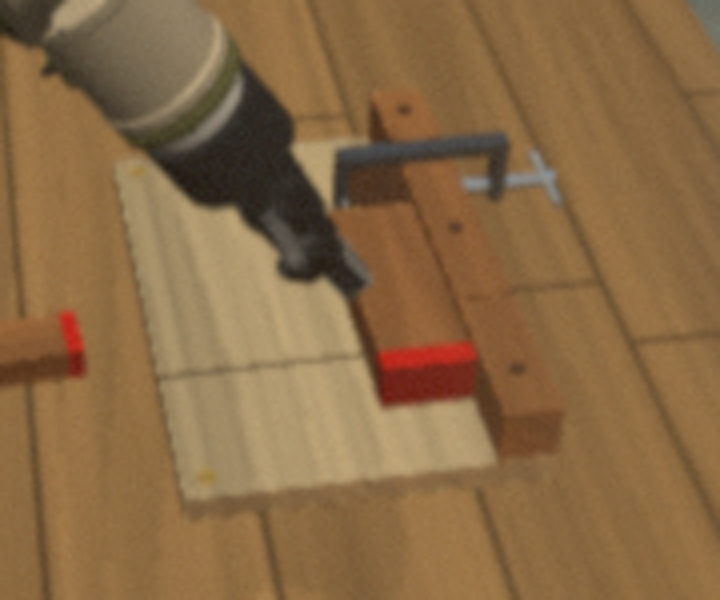

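View pics/scene4.png

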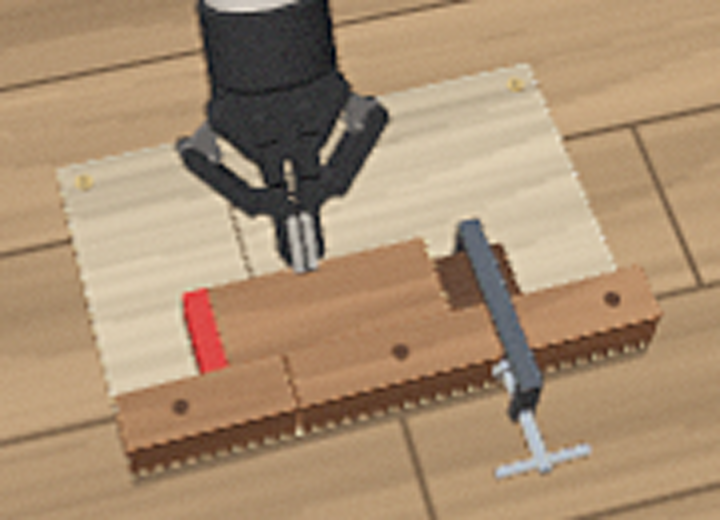

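```bash
python3 - <<'E'
from h import *
f=pickle.load(open('scene4.pkl','rb'));P=cloud(f);C=f['img'].astype(int)
h=(P[...,:2]-O)@np.stack([EX,EY],1);z=P[...,2]
m=(abs(z-.0505)<.004)&(h[...,0]>.005)&(h[...,0]<.066)&(h[...,1]>-.15)&(h[...,1]<.1)
for a in np.arange(-.10,.04,.02):
    s=h[m&(abs(h[...,1]-a)<.006)];print(round(a,2),np.round(s[:,0].min(),4),end='; ')
print('\nends y',np.percentile(h[m][:,1],[.5,99.5]), 'z',[np.median(z[m&(abs(h[...,1]-a)<.01)]).round(4) for a in(-.09,.02)])
# project expected edges on picture
v=np.array([hk(.0175,.0436,.05),hk(.0725,.0436,.05),hk(.0725,-.1064,.05),hk(.0175,-.1064,.05)])
p=(proj(f,v)-[250,220])*4
im=cv2.imread('pics/scene4.png');cv2.polylines(im,[p.round().astype(int)],True,(0,255,0),1);cv2.imwrite('pics/scene4b.png',im)
E
```

```text
-0.1 0.0153; -0.08 0.015; -0.06 0.0143; -0.04 0.0151; -0.02 0.0162; 0.0 0.0166; 0.02 0.0144; 0.04 0.0153; 
ends y [-0.10745672  0.08457731] z [np.float64(0.0506), np.float64(0.0506)]
```

View pics/scene4b.png

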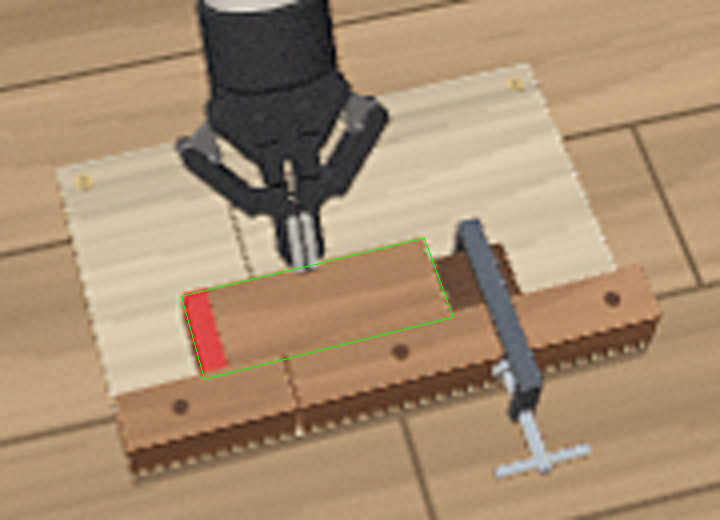

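The expected outline, flush with fence and stop, matches the blank. It is parallel and level at both ends, and the push is steady. Handing in while holding.

```bash
python3 - <<'E'
from station import *
s=read_state();print(s['contact_force'],s['t']);print(hand_in())
E
```

```text
[-19.47965689  -4.09630247  25.20822613] 32.7417
the job is handed in; nothing more can be done
None
```

I turned the blank end for end in one grasp and set it down on the bed. I then pushed it against the fence and along to the stop block. I handed the job in at 32.7 s while still holding it with one slanting push, the tool tilted 35° towards the fence. `hand_in` reported no verdict.

**Last checks before hand-in:**
- **Position:** the blank matched the outline of a blank flush with fence and stop. It lay level (top at 50.6 mm at both ends) and parallel to the fence within measurement noise. Its red end was past the kerf, at about y = -107 mm on the board.
- **Push:** it was steady at about 25 N down, 19 N into the fence and 4 N towards the stop. From that I estimate about 10 N on the fence and 27 N on the bed. These two are worked out from the stated friction, not measured directly.
- **Other objects:** I made no moves near the saw, glue bottle, bead bowl or offcut, and they looked undisturbed in the pictures. I did not measure their positions again.

**Small disagreement:** the scene camera put the blank's near edge 1–3 mm nearer the robot than expected. The earlier wrist view gave the blank's centre at 44.8 mm, against 45 mm for a flush fit. I put the difference down to camera calibration (about 2 mm) and depth noise.

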